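# Rest the inked shoe on the drier and switch it on

### The job

The brown child's shoe on its wooden last has a freshly inked black sole edge. With the isolator still off, set the shoe down gently on the drier's narrow sloping orange rest, sole flat on it, toe towards the blower, centred and in line so that the edge hangs clear all round, and let go; then turn the isolator handle fully from off (red dot) to on (green dot). Leave everything else on the bench undisturbed.

Things in the scene. Friction and masses are not known exactly. Their poses are not given: they have to be found in the camera images.
- shoe: brown child's shoe on its last, upright; black sole 10 thick, 175 long, 65 wide at the ball, 48 at the waist; about 0.4 kg. Origin: underside of the sole, midway from heel to toe (centre of gravity above it, within 20). x to the toe, z up. Top line 56 above the underside; out of it stands the last's pale wooden cone, 50 (x) by 30 (y), up to 106 high, centred 30 behind the origin
- shoe_grip (a point): point in the wooden cone, 86 above the underside and 30 behind the shoe's origin: good to grip, across the 30 width, tool down, fingertips down to 60 above the underside
- shoe_toe (a point): tip of the toe, 87.5 ahead of the shoe's origin, 5 above the underside
- drier: fixed green bench drier: base plate 340 by 130, 12 thick. Origin under the middle of the rest; x towards the blower, z up. The blower is a box 165 high on the base, its grille 138 ahead of the origin, its body reaching 250 ahead, 125 wide
- rest: the drier's rest: a fixed narrow bar 110 long (x), 24 wide (y), orange top, on two posts inside its length. Origin: middle of its top face, 100 above the bench. x runs along the bar towards the blower and rises at 10 degrees (0.175 rad); z is square to the top face
- isolator: fixed grey box 90 by 90, 80 high, yellow top plate with a red dot (off) on its +x side and a green dot (on) on its -y side; origin under its centre, z up; cable gland on its -x side
- handle (a joint): the isolator's handle, a black bar on the box's top turning about the vertical: 0 = off, its white end at the red dot (isolator +x); 1.571 = on, white end at the green dot (isolator -y). Grows clockwise seen from above. Springs snap it into the nearer detent (hump at 0.785); turning takes about 0.1 N m
- handle_grip (a point): on the handle's axis, in the bar, 109 above the bench. The bar is 60 long (28 from axis to the black end, 32 to the white end), 14 wide, from 86 to 120 above the bench; grip it across the 14 width, from above
- bare_last: bare tan wooden last without a sole, no shoe on it; same size and form as the shoe, standing on the bench. Leave it
- ink_bottle: grey bottle with green cap, 56 dia, 110 high, origin under its centre
- cement_jar: white jar with red lid, 72 dia, 85 high, origin under its centre
- polish_tin: flat blue tin, 72 dia, 24 high, origin under its centre
- brush: small flat brush lying on the bench, steel ferrule and wooden handle, origin near its middle
- driver: screwdriver with red handle, about 200 long, lying on the bench, origin near its middle

How it is judged:
On the way, in this order (a step that is already met when the one before it is completed fails the run):
1. shoe resting on the rest, let go, with the isolator still off (x of shoe in the frame of rest between -0.025 and 0.025 m and y of shoe in the frame of rest between -0.01 and 0.01 m and z of shoe in the frame of rest between -0.005 and 0.006 m and x of shoe_toe in the frame of rest above 0.03 m and angle between the x axis of shoe and the x axis of rest, either way round below 0.17 rad and angle between the z axis of shoe and the z axis of rest, either way round below 0.1 rad and contact force between shoe and the fingers below 0.1 N and linear speed of shoe below 0.02 m/s and value of joint handle below 0.3 rad), for 0.3 s.
2. isolator turned on with the shoe on the rest (x of shoe in the frame of rest between -0.025 and 0.025 m and y of shoe in the frame of rest between -0.01 and 0.01 m and z of shoe in the frame of rest between -0.005 and 0.006 m and x of shoe_toe in the frame of rest above 0.03 m and angle between the x axis of shoe and the x axis of rest, either way round below 0.17 rad and angle between the z axis of shoe and the z axis of rest, either way round below 0.1 rad and contact force between shoe and the fingers below 0.1 N and linear speed of shoe below 0.02 m/s and value of joint handle above 1.4 rad), for 0.2 s.
At the end, for the whole second after the job is handed in: The shoe is at rest on the drier's rest, not held: its origin within 25 mm along and 10 mm across the middle of the rest and on its surface (-5 to +6 mm), in line with it within 0.17 rad, sole flat within 0.10 rad, toe towards the blower; the isolator handle is on (above 1.4 rad) (all of step 2); the robot touches nothing.
It fails at once if the shoe is dropped (falls unheld faster than 0.45 m/s, about 10 mm of fall) (linear speed of shoe above 0.45 m/s and contact force between shoe and the fingers below 0.1 N).
It fails at once if the shoe hits the drier hard (over 40 N) (contact force between shoe and drier above 40 N).
It fails at once if another thing on the bench is disturbed (moved more than 30 mm) (distance of any of bare_last, ink_bottle, cement_jar, polish_tin, brush, driver from where it was at the start of the episode above 0.03 m).
It also fails if it takes over 58 s, if anything falls off the work surface, if the arm or the gripper's body presses on something with over 40 N, if the wrist force passes 120 N, or if a joint passes its speed limit or range.

### The arm

A 6-joint arm with a two-finger parallel gripper is mounted at the origin on the work surface. World frame = base frame: x ahead of the robot, y to its left, z up, the work surface at z = 0. Lengths are in m, angles in rad, forces in N, time in s.
With the tool pointing down it reaches from about 0.25 to 0.775 m from the base axis. Payload 4 kg.
Tool frame: the origin (TCP) lies at the centre of the arm's flange, where the gripper is bolted on; the fingertips stand ahead of it and the grasp point (between the pads) lies 180 mm ahead of it (robot.tcp_to_tips is the z of the fingertips in the tool frame, in m); z points along the fingers, y is the direction in which the jaws open and shut (so a half turn about z gives the same grasp; the last joint's range is limited). The gripper opens to 94 mm and grips with 3 to 60 N. Pads are 16 mm wide; open, the fingers measure 119 mm over their backs; the gripper's body (75 mm by 177 mm) begins 78 mm behind the grasp point.
Start: joints at [-1.24, 0.087, 1.371, -0, 1.684, -0.103], TCP at [0.231, -0.499, 0.405] pointing down, gripper open.
Joint ranges: [-3.1, 3.1], [-0.76, 2.03], [0.27, 2.55], [-1.08, 4.22], [0.17, 2.65], [-2.57, 2.57]. Speed limits (rad/s): [2.79, 2.79, 3.14, 3.14, 3.14, 3.14].

### API

Orientations are given as [roll, pitch, yaw] about the fixed x, y, z axes, in that order (R = Rz(yaw) Ry(pitch) Rx(roll)).
In Python, from bench import robot gives the robot as it stands.
- The arm moves only by the tool move_arm, never from a script. Its argument "increments" is a list that holds one entry, the list of rows, each a list of 7 numbers: the opening, from 0 (shut) to 1 (fully open), then the shift along the tool's x, y, z as a fraction of full scale, then the turn, a rotation vector about the tool's x, y, z as a fraction of full scale. In form: [[[jaw, dx, dy, dz, rx, ry, rz], ...]]. A call has 1 to 8 rows; each row is the pose to reach, as a shift and turn from the pose commanded when the call began, along the tool's axes at that moment; what a row does not reach only later rows make up. Full scale, the value 1, is 0.1 m for a shift and pi/2 rad for a turn. A row lasts 1/12 s, in which the tool goes at most 41.7 mm and 7.16 degrees, less where a joint would pass 70% of its speed; a pose out of reach is approached as far as the arm can. A call with a number of a shift or a turn outside -1 to 1 is refused whole. A call with a gripper value outside its range is refused whole. The fingers move at their own pace and stop on an object; the grip force is fixed at half the most. Time passes only in rows, so rows that repeat a pose let the fingers close. It gives the time, the measured TCP pose, the force and the opening at its end, in the units of the state.
- robot.get_obs(): the state, without advancing time (a new reading comes with each control period).
- robot.snapshot(name): name is "scene" or "side" or "wrist"; returns (picture, depth): 420x560x3 uint8, red, green, blue; 420x560 float32, m along the optical axis (not along the pixel's ray), 0 where there is no reading.
- robot.camera_params(name): a dict with "mtx" (3x3 intrinsics, pixels), "k1" (the pictures are not rectified: a ray, as slopes to the right and down, at radius r is drawn at 1 + k1 r^2 times it, then the intrinsics apply), "R" (3x3) and "t" (3): a world point X has camera coordinates R X + t. Camera axes: x right, y down, z forward; pixel columns grow to the right and rows downward; lengths in m; the calibration is good to about 2 mm. A picture is of the moment at which its call begins: read the wrist's pose just before it. camera_params takes no time and is no camera call; for the wrist camera it gives the pose at the moment of the call.
- robot.close_job(): hands the job in, once; it reports no verdict.
The state is a dict: "time": time; "joint_positions": joint angles; "qvel": joint speeds; "joint_torque": joint torques, N m; "tool_pos": TCP position; "ee_rot": TCP orientation; "wrist_force": force on the tool from outside, world axes, zero at the start; "wrist_torque": the same for the moment, N m; "width": finger opening in m.
Only numpy, scipy, OpenCV 4.12 (cv2) and the standard library are available. Lean on these libraries where they do the work, as an engineer would, in place of code of your own. Each camera call takes 0.05 s, during which the arm holds its last target.

## Working session

There is one attempt and no reset: what is moved stays moved. The work goes in short steps, Python scripts to look and compute and a tool call to move; the robot and the scene stay as the last step left them, time stands still between calls to the robot, and variables do not carry over. Pictures are saved under pics/ and viewed, and the job is handed in when it is done.

Besides the shell and the picture viewer there is one more tool, called after "Emit:" in YAML: its name, and indented under it one key for each argument. move_arm: Moves the arm, as the interface text tells. Its arguments: {"type":"object","properties":{"increments":{"type":"array","items":{"type":"array","items":{"type":"array","items":{"type":"number","minimum":-1,"maximum":1}}}}},"required":["increments"]}

```bash
mkdir -p pics; ls
cat > h.py <<'E'
from bench import robot
import numpy as np, cv2
def snap(n,f):
    o=robot.get_obs(); p=robot.camera_params(n); im,d=robot.snapshot(n)
    cv2.imwrite('pics/'+f+'.png',im[:,:,::-1]); np.savez('pics/'+f+'.npz',im=im,d=d,**{k:np.array(v) for k,v in p.items()})
    return im,d,p
def load(f):
    z=np.load('pics/'+f+'.npz'); return z['im'],z['d'],{k:z[k] for k in('mtx','k1','R','t')}
def rays(uv,p):
    uv=np.asarray(uv,float).reshape(-1,1,2)
    k=float(p['k1'])
    n=cv2.undistortPoints(uv,np.array(p['mtx'],float),np.array([k,0,0,0,0.])).reshape(-1,2)
    D=np.c_[n,np.ones(len(n))]@np.array(p['R']); C=-np.array(p['R']).T@np.array(p['t'])
    return C,D
def onz(uv,p,z):
    C,D=rays(uv,p); return C+D*((z-C[2])/D[:,2])[:,None]
def cloud(d,p,mask=None):
    m=d>0
    if mask is not None: m&=mask>0
    v,u=np.nonzero(m); C,D=rays(np.c_[u,v],p); return C+D*d[v,u][:,None],np.c_[u,v]
E
python3 - <<'E'
from h import *
for n in('scene','side','wrist'):
    im,d,p=snap(n,n+'0'); print(n,p)
print(robot.get_obs(),robot.tcp_to_tips)
E
```

```text
pics
scene {'mtx': array([[462.50995997,   0.        , 281.50443777],
       [  0.        , 462.50995997, 213.60407904],
       [  0.        ,   0.        ,   1.        ]]), 'k1': -0.1506219077644199, 'R': array([[-0.85083118,  0.52541154,  0.00538751],
       [ 0.37298679,  0.61115883, -0.69811585],
       [-0.37009075, -0.59196926, -0.71596454]]), 't': array([ 0.43472658, -0.19720149,  1.29456874])}
side {'mtx': array([[498.43206815,   0.        , 276.34717023],
       [  0.        , 498.43206815, 212.48288355],
       [  0.        ,   0.        ,   1.        ]]), 'k1': -0.01828234285520234, 'R': array([[-0.90150903, -0.43249485, -0.01515468],
       [-0.21134917,  0.47056263, -0.856681  ],
       [ 0.37764135, -0.76910273, -0.51562389]]), 't': array([0.51755349, 0.14154174, 1.2237063 ])}
wrist {'mtx': array([[297.20406433,   0.        , 277.63742647],
       [  0.        , 297.20406433, 210.56505942],
       [  0.        ,   0.        ,   1.        ]]), 'k1': -0.059755057592320804, 'R': array([[ 0.42090036, -0.90710489, -0.00190016],
       [-0.87722542, -0.40756761,  0.25370101],
       [-0.23090787, -0.10511598, -0.96728082]]), 't': array([-0.54874176, -0.02645158,  0.39067227])}
{'time': 0.15, 'joint_positions': array([-1.24011711e+00,  8.78256483e-02,  1.37188060e+00, -1.69432298e-05,
        1.68359963e+00, -1.03122995e-01]), 'qvel': array([-0.00062788, -0.00093817, -0.00457656,  0.00137645, -0.00020797,
       -0.00104983]), 'joint_torque': array([ 9.47613553e-04, -3.40642226e+01, -3.02793610e+01,  7.19352742e-02,
        3.05042672e-02, -1.19802294e-04]), 'tool_pos': array([ 0.23113621, -0.49899445,  0.40376411]), 'ee_rot': array([-3.13988681e+00, -1.59609559e-04,  4.33800179e-01]), 'wrist_force': array([1.14726208, 0.89612253, 0.32178568]), 'wrist_torque': array([-0.0344687 ,  0.01136077, -0.08599033]), 'width': 0.0940308836845499} 0.1992
```

View pics/scene0.png

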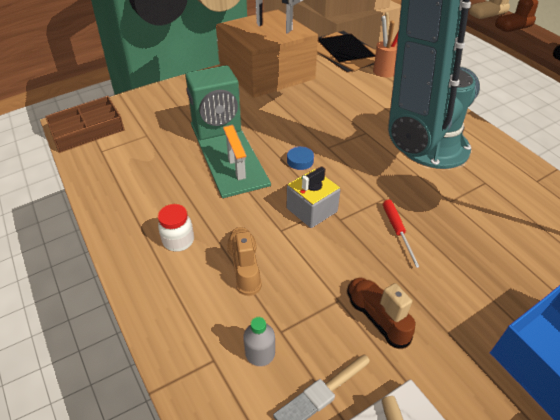

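View pics/side0.png

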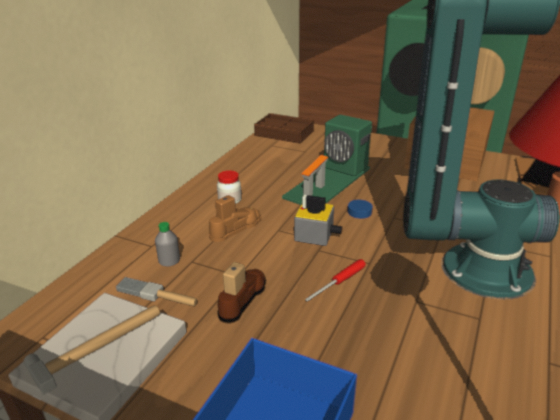

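View pics/wrist0.png

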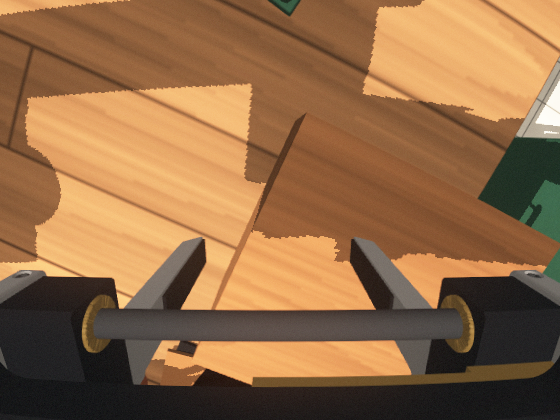

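Scene view: shoe at about (385,310), toe up-left; drier (230,140) with orange rest (235,142); isolator (313,200) with the handle black and its white end at left; bare last (246,262). Side view: shoe (240,290), toe to the upper right (258,278).

```bash
cat > m.py <<'E'
from h import *
for n in('scene0','side0'):
    im,d,p=load(n); hsv=cv2.cvtColor(im,cv2.COLOR_RGB2HSV); P,uv=cloud(d,p)
    H=hsv[uv[:,1],uv[:,0]].astype(int)
    box=(lambda a,b,c,e:(uv[:,0]>=a)&(uv[:,0]<c)&(uv[:,1]>=b)&(uv[:,1]<e))
    B={'scene0':dict(rest=(215,115,255,165),iso=(280,160,345,230),shoe=(335,265,430,355),last=(225,220,268,298),dr=(180,60,275,200)),
       'side0':dict(rest=(295,150,335,190),iso=(290,190,345,245),shoe=(210,255,275,325),last=(205,190,265,245),dr=(280,110,375,205))}[n]
    print(n)
    s=box(*B['rest'])&(H[:,0]<18)&(H[:,0]>4)&(H[:,1]>215)&(H[:,2]>180)&(P[:,2]>.07)
    Q=P[s]; c=Q.mean(0); w,v=np.linalg.eigh(np.cov(Q.T)); print('rest',len(Q),c,v[:,2],v[:,0],Q.min(0),Q.max(0))
    rect=cv2.minAreaRect(Q[:,:2].astype(np.float32)); print('  rect',rect)
    s=box(*B['iso'])&(H[:,0]>22)&(H[:,0]<34)&(H[:,1]>180)&(abs(P[:,2]-.08)<.012)
    Q=P[s]; print('iso yellow',len(Q),cv2.minAreaRect(Q[:,:2].astype(np.float32)),np.median(Q[:,2]))
    s=box(*B['iso'])&(P[:,2]>.1); Q=P[s]; c=im[uv[s,1],uv[s,0]]; g=c.mean(1)
    print(' handle',len(Q),cv2.minAreaRect(Q[:,:2].astype(np.float32)),Q[:,2].max(),'white',Q[g>150].mean(0),'black',Q[g<60].mean(0))
    s=box(*B['shoe'])&(P[:,2]>.004); Q=P[s]
    T=Q[Q[:,2]>.1]; print('cone top',len(T),cv2.minAreaRect(T[:,:2].astype(np.float32)),Q[:,2].max(),T.mean(0))
    print(' shoe all rect',cv2.minAreaRect(Q[:,:2].astype(np.float32)))
    lo=Q[Q[:,2]<.05]; print(' lo',lo.mean(0),cv2.minAreaRect(lo[:,:2].astype(np.float32)))
    s=box(*B['last'])&(P[:,2]>.015); Q=P[s];print('last',cv2.minAreaRect(Q[:,:2].astype(np.float32)),Q[:,2].max())
    s=box(*B['dr'])&(P[:,2]>.15)&(P[:,2]<.2); Q=P[s];print('blower',len(Q),cv2.minAreaRect(Q[:,:2].astype(np.float32)),Q.mean(0))
E
python3 m.py
python3 -c "
import cv2
for n,b in(('scene0',(170,60,450,370)),('side0',(190,100,400,330))):
    i=cv2.imread('pics/'+n+'.png')[b[1]:b[3],b[0]:b[2]]; i=cv2.resize(i,None,fx=2.6 if 's' else 1,fy=2.6); s=min(800/i.shape[1],600/i.shape[0],1); cv2.imwrite('pics/z_'+n+'.png',cv2.resize(i,None,fx=s,fy=s))
"
```

```text
scene0m.py:10: RuntimeWarning: Mean of empty slice.
  Q=P[s]; c=Q.mean(0); w,v=np.linalg.eigh(np.cov(Q.T)); print('rest',len(Q),c,v[:,2],v[:,0],Q.min(0),Q.max(0))
  ret = um.true_divide(
  avg = a.mean(axis, **keepdims_kw)
m.py:10: RuntimeWarning: Degrees of freedom <= 0 for slice
  Q=P[s]; c=Q.mean(0); w,v=np.linalg.eigh(np.cov(Q.T)); print('rest',len(Q),c,v[:,2],v[:,0],Q.min(0),Q.max(0))
  c *= np.true_divide(1, fact)
  c *= np.true_divide(1, fact)
Traceback (most recent call last):
  File "m.py", line 10, in <module>
    Q=P[s]; c=Q.mean(0); w,v=np.linalg.eigh(np.cov(Q.T)); print('rest',len(Q),c,v[:,2],v[:,0],Q.min(0),Q.max(0))
                             ~~~~~~~~~~~~~~^^^^^^^^^^^^^
numpy.linalg.LinAlgError: Eigenvalues did not converge
```

View pics/z_scene0.png

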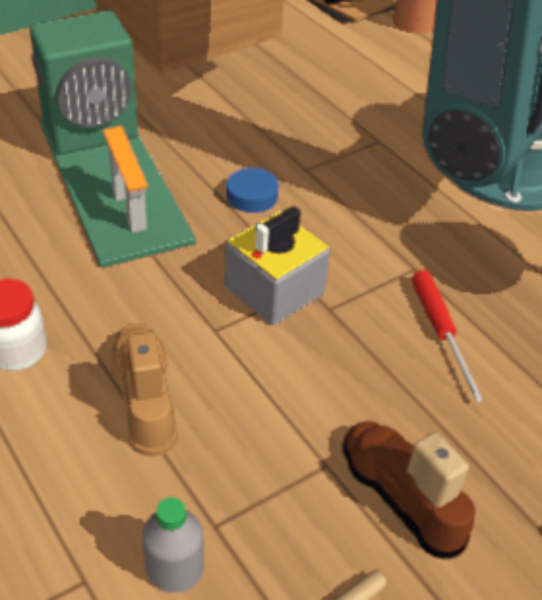

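Run:
```python
from h import *
im,d,p=load('scene0'); print(im[130:160:4,232:240:3], cv2.cvtColor(im,cv2.COLOR_RGB2HSV)[130:160:8,236], d[130:160:6,230:242:3], (d>0).mean())
P,uv=cloud(d,p)
for u,v in((236,145),(400,295),(320,350),(300,160)):
    s=(uv[:,0]==u)&(uv[:,1]==v);print(P[s])
```

```text
[[[255 163  47]
  [173 130  82]
  [ 66 106  82]]

 [[255 163  47]
  [255 161  47]
  [ 88 136 104]]

 [[255 162  48]
  [255 162  46]
  [209 150  85]]

 [[255 162  46]
  [255 162  47]
  [255 163  46]]

 [[247 154  49]
  [255 162  48]
  [255 164  50]]

 [[168 148 138]
  [255 163  46]
  [255 162  48]]

 [[180 176 168]
  [245 152  54]
  [255 163  48]]

 [[181 175 165]
  [112 103  96]
  [206 137  84]]] [[ 61  64 111]
 [ 17 208 255]
 [ 17 207 255]
 [ 17 208 255]] [[1.15551   1.1596192 1.2956564 1.3030015]
 [1.1454815 1.1452695 1.1433719 1.2996602]
 [1.1345005 1.1274557 1.1369431 1.1389316]
 [1.1776795 1.1166447 1.1192623 1.1219031]
 [1.1932253 1.1932895 1.111005  1.1104962]] 0.9959481292517007
[[ 0.53905888 -0.16673883  0.09925828]]
[[0.49698228 0.37776811 0.10621359]]
[[ 0.64072364  0.34732355 -0.00180439]]
[[ 0.38355088 -0.11464868  0.0224813 ]]
```

```bash
sed -i 's/(H\[:,1\]>215)/(H[:,1]>185)/' m.py; python3 m.py
```

```text
scene0
rest 302 [ 0.5357852  -0.18227905  0.09857205] [-0.17412678 -0.97167107  0.15979734] [0.01981178 0.1587867  0.98711412] [ 0.51545996 -0.23723317  0.08591398] [ 0.55546923 -0.12628315  0.1092731 ]
  rect ((0.5356446504592896, -0.18263104557991028), (0.11110438406467438, 0.0234028659760952), 79.72525024414062)
iso yellow 498 ((0.44841468334198, 0.03448309004306793), (0.0841350257396698, 0.0852551981806755), 8.163508415222168) 0.07940478216927632
 handle 249 ((0.4502120614051819, 0.035433992743492126), (0.06165061146020889, 0.016594113782048225), 7.464093208312988) 0.12211243726505416 white [0.47464134 0.04136213 0.11431   ] black [0.4453747  0.03869568 0.11343799]
cone top 378 ((0.49913671612739563, 0.37400075793266296), (0.030923383310437202, 0.04929307475686073), 1.787825345993042) 0.10889032180860025 [0.49997258 0.37544264 0.10463652]
 shoe all rect ((0.4688284993171692, 0.35108453035354614), (0.19219838082790375, 0.1653795838356018), 64.744140625)
 lo [0.51310526 0.34785322 0.02880843] ((0.4688284993171692, 0.35108453035354614), (0.19219838082790375, 0.1653795838356018), 64.
[... 1007 characters left out ...]
13, 0.37504181265830994), (0.05242525041103363, 0.03000713139772415), 89.58589172363281) 0.11189456742175374 [0.49201581 0.37787961 0.10661076]
 shoe all rect ((0.5207589864730835, 0.31292974948883057), (0.16363830864429474, 0.25487667322158813), 25.860219955444336)
 lo [0.48791709 0.3515301  0.02274708] ((0.5207589864730835, 0.31292974948883057), (0.16363830864429474, 0.25487667322158813), 25.860219955444336)
last ((0.6782626509666443, 0.04786975681781769), (0.131302148103714, 0.23497965931892395), 24.525278091430664) 0.11254763538533041
blower 820 ((0.4955304265022278, -0.37056219577789307), (0.11498268693685532, 0.1285669505596161), 81.68025970458984) [ 0.48845193 -0.35699089  0.17125419]
```

View pics/z_side0.png

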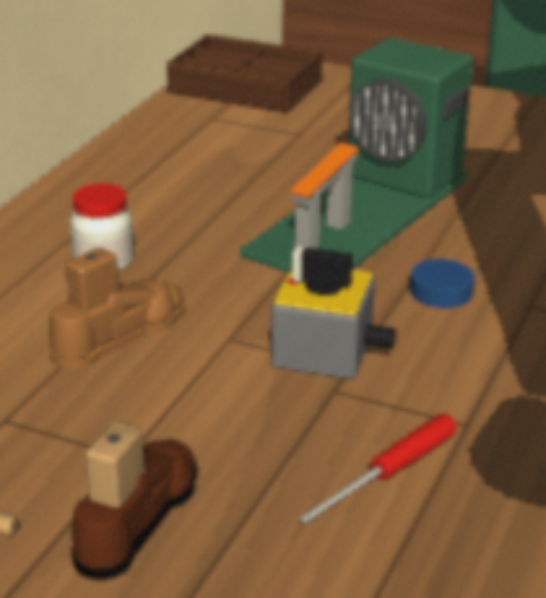

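Zooms confirm: toe pointing up-left (scene) / up-right (side), i.e. roughly −y; white handle end at the red dot. Next I refine the shoe's axis.

```bash
cat >> h.py <<'E'
from scipy.spatial.transform import Rotation as Rn
def delta(pos,Rt):
    """shift (x100mm) and turn (x pi/2) in tool axes from measured pose"""
    o=robot.get_obs(); R0=Rn.from_euler('xyz',o['ee_rot']); R0m=R0.as_matrix()
    s=R0m.T@(np.array(pos)-o['tool_pos'])/.1
    r=(R0.inv()*Rn.from_matrix(Rt)).as_rotvec()/(np.pi/2)
    print('t %.2f pos'%o['time'],o['tool_pos'].round(4),'shift',s.round(3),'turn',r.round(3),'len mm',np.linalg.norm(s)*100,'deg',np.linalg.norm(r)*90)
def down(yaw): return Rn.from_euler('xyz',[np.pi,0,yaw]).as_matrix()
E
python3 - <<'E'
from h import *
for n in('scene0','side0'):
    im,d,p=load(n); P,uv=cloud(d,p); c=im[uv[:,1],uv[:,0]].astype(int); hsv=cv2.cvtColor(im,cv2.COLOR_RGB2HSV)[uv[:,1],uv[:,0]]
    near=np.linalg.norm(P[:,:2]-[.496,.345],axis=1)<.115
    s=near&(P[:,2]>.012)&(P[:,2]<.06)&(c[:,0]<130)
    Q=P[s,:2].astype(np.float32); r=cv2.minAreaRect(Q); print(n,len(Q),r)
    w,v=np.linalg.eigh(np.cov(Q.T)); print(v[:,1],np.degrees(np.arctan2(*v[::-1,1])))
    # toe tip: extremes
    print('ymin',Q[Q[:,1].argmin()],'ymax',Q[Q[:,1].argmax()])
    t=near&(P[:,2]>.103)
    # cone top midpoint by pixel contour at z=.106
    T=onz(uv[t],p,.106)[:,:2].astype(np.float32); print(cv2.minAreaRect(T))
E
```

```text
scene0 1586 ((0.5066680312156677, 0.35493552684783936), (0.1691150814294815, 0.10169228166341782), 61.54322814941406)
[0.02294758 0.99973667] 88.68508482368426
ymin [0.49938577 0.26270428] ymax [0.49619326 0.43132967]
((0.5001320242881775, 0.3748144805431366), (0.047571759670972824, 0.029400454834103584), 89.01529693603516)
side0 1134 ((0.4948970377445221, 0.35690367221832275), (0.17862844467163086, 0.0998995304107666), 60.44802474975586)
[0.08321304 0.99653178] 85.22672456158038
ymin [0.47732317 0.26419672] ymax [0.4965814 0.4319131]
((0.49344831705093384, 0.3753587603569031), (0.03134073317050934, 0.05279417335987091), 1.1163872480392456)
```

```bash
python3 -c "
from h import *
delta([.38,0,.42],down(1.2)); delta([.4965,.365,.42],down(1.571))"
```

```text
t 0.15 pos [ 0.2311 -0.499   0.4038] shift [ 3.448 -3.902 -0.155] turn [-0.001 -0.001 -0.488] len mm 520.9793627991628 deg 43.90011256124437
t 0.15 pos [ 0.2311 -0.499   0.4038] shift [ 6.039 -6.725 -0.15 ] turn [-0.001 -0.001 -0.724] len mm 903.9734290363571 deg 65.15680823102358
```

Emit:
move_arm:
  increments:
    - [[1,0.3,-0.33,0,0,0,-0.04],[1,0.6,-0.66,-0.01,0,0,-0.08],[1,0.9,-1,-0.02,0,0,0],[1,0.9,-1,-0.02,0,0,0]]

```text
time: 0.48
tool_pos: [0.2717, -0.3666, 0.4067]
ee_rot: [-3.14, -0.002, 0.433]
wrist_force: [0.7, 0.3, 0.1]
width: 0.0941
```

Emit:
move_arm:
  increments:
    - [[1,0.3,-0.33,0,0,0,0],[1,0.6,-0.66,-0.01,0,0,0],[1,0.9,-1,-0.02,0,0,0],[1,0.9,-1,-0.02,0,0,0]]

```text
time: 0.82
tool_pos: [0.311, -0.2382, 0.409]
ee_rot: [-3.141, -0.002, 0.439]
wrist_force: [0.1, -0.7, 0.3]
width: 0.0938
```

Emit:
move_arm:
  increments:
    - [[1,0.3,-0.33,0,0,0,0],[1,0.6,-0.66,-0.01,0,0,0],[1,0.9,-1,-0.02,0,0,0],[1,0.9,-1,-0.02,0,0,0]]

```text
time: 1.15
tool_pos: [0.3508, -0.1098, 0.411]
ee_rot: [-3.141, -0.002, 0.441]
wrist_force: [0.0, -0.4, 0.3]
width: 0.0939
```

Emit:
move_arm:
  increments:
    - [[1,0.3,-0.33,0,0,0,0],[1,0.6,-0.66,-0.01,0,0,0],[1,0.9,-1,-0.02,0,0,0],[1,0.9,-1,-0.02,0,0,0]]

```text
time: 1.48
tool_pos: [0.3906, 0.019, 0.4127]
ee_rot: [-3.14, -0.001, 0.441]
wrist_force: [-0.2, 0.6, -0.1]
width: 0.0939
```

Emit:
move_arm:
  increments:
    - [[1,0.3,-0.33,0,0,0,0],[1,0.6,-0.66,-0.01,0,0,0],[1,0.9,-1,-0.02,0,0,0],[1,0.9,-1,-0.02,0,0,0]]

```text
time: 1.82
tool_pos: [0.4306, 0.1471, 0.4141]
ee_rot: [-3.14, -0.0, 0.439]
wrist_force: [0.3, -0.8, -0.1]
width: 0.0938
```

Emit:
move_arm:
  increments:
    - [[1,0.3,-0.33,0,0,0,-0.07],[1,0.6,-0.66,-0.01,0,0,-0.14],[1,0.9,-1,-0.02,0,0,-0.21],[1,0.9,-1,-0.02,0,0,-0.28],[1,0.9,-1,-0.02,0,0,-0.36]]

```text
time: 2.23
tool_pos: [0.4704, 0.2738, 0.4152]
ee_rot: [-3.141, 0.002, 1.007]
wrist_force: [-0.3, -0.1, 0.0]
width: 0.0939
```

```bash
python3 -c "
from h import *
delta([.4965,.365,.42],down(1.571))"
```

```text
t 2.23 pos [0.4704 0.2738 0.4152] shift [ 0.91  -0.267 -0.049] turn [-0.001  0.001 -0.359] len mm 94.9747635766129 deg 32.28678032953675
```

Emit:
move_arm:
  increments:
    - [[1,0.3,-0.09,-0.05,0,0,-0.07],[1,0.6,-0.18,-0.05,0,0,-0.14],[1,0.91,-0.27,-0.05,0,0,-0.21],[1,0.91,-0.27,-0.05,0,0,-0.28],[1,0.91,-0.27,-0.05,0,0,-0.36],[1,0.91,-0.27,-0.05,0,0,-0.36],[1,0.91,-0.27,-0.05,0,0,-0.36]]

```text
time: 2.82
tool_pos: [0.4965, 0.3624, 0.4211]
ee_rot: [-3.141, 0.001, 1.56]
wrist_force: [0.0, 0.1, -0.5]
width: 0.094
```

Run:
```python
from h import *
im,d,p=snap('wrist','w1'); P,uv=cloud(d,p)
o=robot.get_obs();print(o['tool_pos'],o['ee_rot'],o['wrist_force'])
near=np.linalg.norm(P[:,:2]-[.496,.345],axis=1)<.12
t=near&(P[:,2]>.1)&(P[:,2]<.115)
print(cv2.minAreaRect(P[t,:2].astype(np.float32)),P[t].mean(0),uv[t].min(0),uv[t].max(0))
c=im[uv[:,1],uv[:,0]].astype(int)
s=near&(P[:,2]>.008)&(P[:,2]<.065)
Q=P[s,:2].astype(np.float32);print(cv2.minAreaRect(Q))
```

```text
[0.49633729 0.36240581 0.42138661] [-3.14157066e+00  7.86139379e-04  1.56008095e+00] [ 0.56026465 -0.97482596  0.1881847 ]
((0.49645668268203735, 0.3740744888782501), (0.03000747784972191, 0.04959816113114357), 0.23908263444900513) [0.49630771 0.37531911 0.10526881] [263 171] [292 218]
((0.5059781670570374, 0.3600832223892212), (0.18965134024620056, 0.11591584980487823), 58.80275344848633)
```

View pics/w1.png

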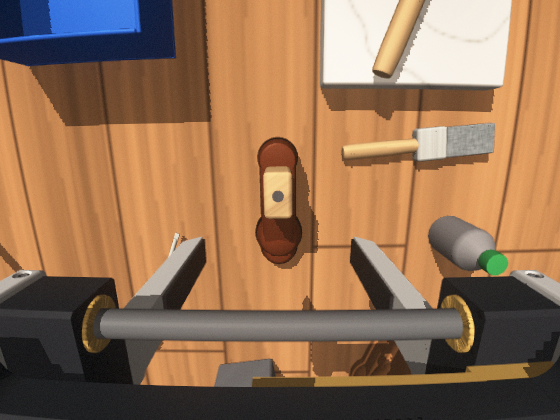

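Wrist view: cone at pixels (263–292,171–218), centred and square to the jaws. Going down.

```bash
python3 -c "
from h import *
delta([.4965,.3745,.266],down(1.573))"
```

```text
t 2.87 pos [0.4963 0.3624 0.4214] shift [0.122 0.    1.554] turn [-0.     0.001 -0.008] len mm 155.8566451526252 deg 0.7415780212784622
```

Emit:
move_arm:
  increments:
    - [[1,0.06,0,0.25,0,0,-0.008],[1,0.12,0,0.5,0,0,-0.008],[1,0.12,0,0.75,0,0,-0.008],[1,0.12,0,1,0,0,-0.008],[1,0.12,0,1,0,0,-0.008],[1,0.12,0,1,0,0,-0.008]]

```text
time: 3.37
tool_pos: [0.4956, 0.3746, 0.3203]
ee_rot: [-3.139, 0.002, 1.575]
wrist_force: [-0.3, -0.2, 0.2]
width: 0.0937
```

Run:
```python
from h import *
delta([.4965,.3745,.266],down(1.573))
im,d,p=snap('wrist','w2'); P,uv=cloud(d,p)
near=np.linalg.norm(P[:,:2]-[.496,.345],axis=1)<.12
t=near&(P[:,2]>.1)&(P[:,2]<.115)
print(cv2.minAreaRect(P[t,:2].astype(np.float32)),P[t].mean(0))
```

```text
t 3.37 pos [0.4956 0.3746 0.3203] shift [0.    0.011 0.543] turn [-0.002  0.001  0.001] len mm 54.26717917231604 deg 0.23457571063295135
((0.49669167399406433, 0.3748781085014343), (0.04881330952048302, 0.029936913400888443), 89.34024047851562) [0.49644667 0.37626713 0.10525588]
```

View pics/w2.png

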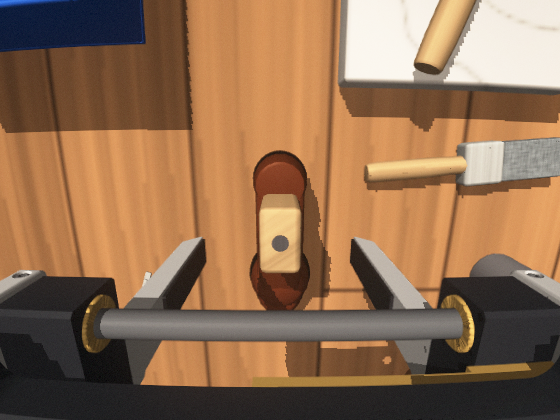

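Cone (280,233) sits between the fingertips. Descend and close.

Emit:
move_arm:
  increments:
    - [[1,0,0.01,0.2,0,0,0],[1,0,0.01,0.4,0,0,0],[1,0,0.01,0.54,0,0,0],[1,0,0.01,0.54,0,0,0],[1,0,0.01,0.54,0,0,0]]

```text
time: 3.83
tool_pos: [0.4971, 0.3755, 0.2694]
ee_rot: [3.14, -0.001, 1.576]
wrist_force: [-0.5, -0.1, 0.8]
width: 0.0938
```

Emit:
move_arm:
  increments:
    - [[0,0,0,0,0,0,0],[0,0,0,0,0,0,0],[0,0,0,0,0,0,0],[0,0,0,0,0,0,0],[0,0,0,0,0,0,0],[0,0,0,0,0,0,0],[0,0,0,0,0,0,0],[0,0,0,0,0,0,0]]

```text
time: 4.5
tool_pos: [0.4966, 0.3754, 0.2675]
ee_rot: [-3.141, 0.0, 1.577]
wrist_force: [1.0, 0.5, -0.1]
width: 0.0443
```

Emit:
move_arm:
  increments:
    - [[0,0,0,0,0,0,0],[0,0,0,0,0,0,0],[0,0,0,0,0,0,0],[0,0,0,0,0,0,0]]

```text
time: 4.83
tool_pos: [0.4966, 0.3755, 0.2675]
ee_rot: [-3.141, 0.0, 1.577]
wrist_force: [-0.6, 0.7, -0.0]
width: 0.0298
```

Emit:
move_arm:
  increments:
    - [[0,0,0,0,0,0,0],[0,0,0,0,0,0,0],[0,0,0,-0.1,0,0,0],[0,0,0,-0.2,0,0,0],[0,0,0,-0.3,0,0,0],[0,0,0,-0.4,0,0,0],[0,0,0,-0.5,0,0,0],[0,0,0,-0.5,0,0,0]]

```text
time: 5.5
tool_pos: [0.4971, 0.3758, 0.3216]
ee_rot: [3.136, -0.003, 1.577]
wrist_force: [0.3, -0.3, -2.7]
width: 0.0297
```

Run:
```python
from h import *
for n in('scene','side','wrist'): snap(n,n+'3')
a,b,c=[cv2.imread('pics/%s3.png'%n) for n in('scene','side','wrist')]
cv2.imwrite('pics/z3.png',np.hstack([cv2.resize(a[190:360,290:460],(400,400)),cv2.resize(b[160:330,160:330],(400,400))]))
o=robot.get_obs();print(o['tool_pos'],o['wrist_force'],o['wrist_torque'])
```

```text
[0.49654076 0.37543805 0.31769126] [ 0.27593787  0.43107427 -3.37320038] [ 0.02131059 -0.02735043  0.00483418]
```

View pics/z3.png

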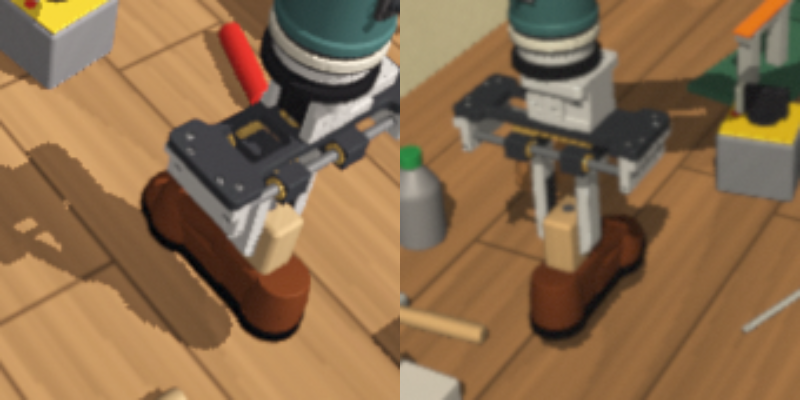

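View pics/wrist3.png

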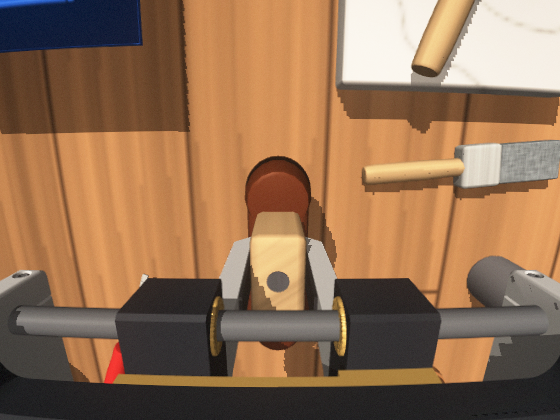

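Shoe lifted level-looking. I check its pitch in the hand by the depth of the cone top and heel.

Run:
```python
from h import *
for f in('w2','wrist3'):
    im,d,p=load(f); P,uv=cloud(d,p)
    dz=0 if f=='w2' else .0502
    t=(abs(P[:,0]-.4965)<.012)&(abs(P[:,1]-.375)<.024)&(P[:,2]>dz+.09)&(P[:,2]<dz+.12)
    Q=P[t]; Q=Q[uv[t,1]<(300)]
    A=np.c_[Q[:,:2]-[.4965,.375],np.ones(len(Q))]; k=np.linalg.lstsq(A,Q[:,2],rcond=None)[0]; print(f,len(Q),k)
    h=(abs(P[:,0]-.4965)<.015)&(P[:,1]>.402)&(P[:,1]<.43)&(P[:,2]>dz+.02)&(P[:,2]<dz+.08)
    print('heel',P[h].mean(0)-[0,0,dz],h.sum())
    tt=(abs(P[:,0]-.4965)<.03)&(P[:,1]<.305)&(P[:,1]>.25)&(P[:,2]>dz+.01)&(P[:,2]<dz+.08)
    print('toe',P[tt].mean(0)-[0,0,dz],tt.sum())
```

```text
w2 2330 [ 0.00771319 -0.05777959  0.10537162]
heel [0.49633523 0.41598472 0.05318835] 1212
toe [0.49660517 0.29119581 0.03667339] 1083
wrist3 3050 [ 0.02790792 -0.07040385  0.15718738]
heel [0.49661587 0.41628795 0.05412695] 1964
toe [0.49787888 0.27226538 0.03091484] 225
```

Emit:
move_arm:
  increments:
    - [[0,0,0,-0.2,0,0,0],[0,0,0,-0.45,0,0,0],[0,0,0,-0.7,0,0,0],[0,0,0,-0.95,0,0,0],[0,-0.1,0,-1,0,0,0],[0,-0.3,0,-1,0,0,0],[0,-0.6,0,-1,0,0,0],[0,-0.9,0,-1,0,0,0]]

```text
time: 6.32
tool_pos: [0.4968, 0.2844, 0.4155]
ee_rot: [-3.139, 0.002, 1.578]
wrist_force: [0.0, -0.8, -3.5]
width: 0.0295
```

Emit:
move_arm:
  increments:
    - [[0,-0.3,0,-0.1,0,0,0],[0,-0.6,0.02,-0.2,0,0,0],[0,-0.9,0.04,-0.3,0,0,0],[0,-1,0.04,-0.35,0,0,0]]

```text
time: 6.65
tool_pos: [0.5018, 0.1816, 0.4523]
ee_rot: [-3.141, 0.003, 1.572]
wrist_force: [-0.2, 0.6, -2.6]
width: 0.0297
```

Emit:
move_arm:
  increments:
    - [[0,-0.3,0,0,0,0,0.02],[0,-0.6,0.02,0,0,0,0.04],[0,-0.9,0.04,0,0,0,0.06],[0,-1,0.04,0,0,0,0.1]]

```text
time: 6.98
tool_pos: [0.5062, 0.0822, 0.4509]
ee_rot: [-3.14, 0.003, 1.414]
wrist_force: [0.1, -0.1, -3.2]
width: 0.0298
```

```bash
cat > tgt.py <<'E'
from h import *
def target(rest=(.5343,-.1830,.100),yaw=-1.748,tilt=.175,lift=0,along=-.031,h=.0875):
    xs=np.array([np.cos(tilt)*np.cos(yaw),np.cos(tilt)*np.sin(yaw),np.sin(tilt)])
    ys=np.array([-np.sin(yaw),np.cos(yaw),0]); zs=np.cross(xs,ys)
    pos=np.array(rest)+xs*along+zs*(h+.18)+[0,0,lift]
    return pos,np.c_[-xs,ys,-zs]
E
python3 -c "
from tgt import *
p,R=target(lift=.1);print(p,np.linalg.det(R));delta(p,R)
delta([.52,-.05,.46],down(1.39))"
```

```text
[ 0.54789109 -0.10710691  0.458017  ] 0.9999999999999999
t 6.98 pos [0.5062 0.0822 0.4509] shift [-1.805  0.708 -0.067] turn [-0.    -0.11   0.013] len mm 194.01276966947242 deg 9.923794357523755
t 6.98 pos [0.5062 0.0822 0.4509] shift [-1.285  0.343 -0.088] turn [-0.001  0.002  0.015] len mm 133.2708770753628 deg 1.3786583975537623
```

Emit:
move_arm:
  increments:
    - [[0,-0.3,0.12,-0.02,0,0,0],[0,-0.6,0.24,-0.05,0,0,0],[0,-0.9,0.35,-0.07,0,-0.02,0.01],[0,-0.95,0.37,-0.07,0,-0.05,0.01],[0,-0.95,0.37,-0.07,0,-0.08,0.01],[0,-0.95,0.37,-0.07,0,-0.11,0.01]]

```text
time: 7.48
tool_pos: [0.5286, -0.0151, 0.4577]
ee_rot: [-3.14, 0.175, 1.402]
wrist_force: [-0.0, 0.3, -4.1]
width: 0.0296
```

```bash
python3 -c "
from tgt import *
p,R=target(lift=.1);delta(p,R)"
```

```text
t 7.48 pos [ 0.5286 -0.0151  0.4577] shift [-0.862  0.345  0.148] turn [-0.    -0.     0.006] len mm 94.00751431732239 deg 0.4981603474809873
```

Emit:
move_arm:
  increments:
    - [[0,-0.25,0.1,0.04,0,0,0],[0,-0.5,0.2,0.08,0,0,0.01],[0,-0.75,0.3,0.12,0,0,0.01],[0,-0.86,0.34,0.15,0,0,0.01],[0,-0.86,0.34,0.15,0,0,0.01],[0,-0.86,0.34,0.15,0,0,0.01]]

```text
time: 7.98
tool_pos: [0.5475, -0.1057, 0.4582]
ee_rot: [3.141, 0.171, 1.387]
wrist_force: [0.1, 0.3, -4.1]
width: 0.0296
```

Run:
```python
from tgt import *
p,R=target(lift=.1);delta(p,R)
for n in('scene','side'): snap(n,n+'4')
a,b=[cv2.imread('pics/%s4.png'%n) for n in('scene','side')]
cv2.imwrite('pics/z4.png',np.hstack([cv2.resize(a[20:220,150:350],(400,400)),cv2.resize(b[70:270,230:430],(400,400))]))
```

```text
t 7.98 pos [ 0.5475 -0.1057  0.4582] shift [-0.012  0.006  0.004] turn [ 0.    -0.002 -0.004] len mm 1.4335016014416864 deg 0.41262124170980835
```

View pics/z4.png

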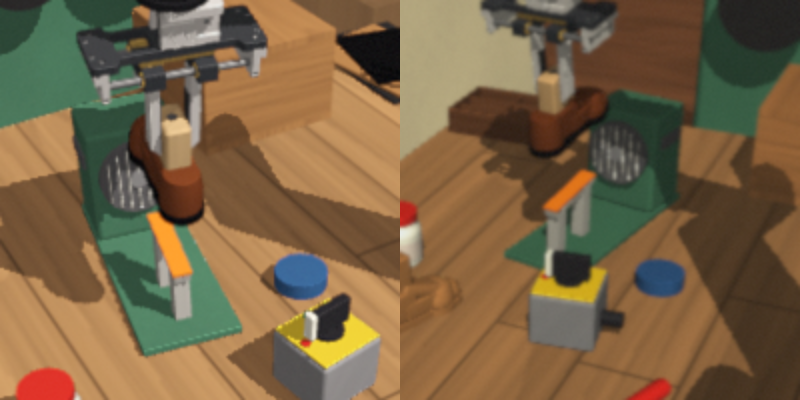

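Shoe tilted toe-up above the rest, clear of the blower. Cross-check the held cone's place against prediction.

```bash
cat > chk.py <<'E'
from tgt import *
import sys
def chk(sfx,lift,names=('scene','side'),yaw=-1.748,tilt=.175,rest=(.5343,-.1830,.100)):
    xs=np.array([np.cos(tilt)*np.cos(yaw),np.cos(tilt)*np.sin(yaw),np.sin(tilt)])
    ys=np.array([-np.sin(yaw),np.cos(yaw),0]); zs=np.cross(xs,ys); M=np.c_[xs,ys,zs]
    for n in names:
        im,d,p=load(n+sfx); P,uv=cloud(d,p); L=(P-np.array(rest)-[0,0,lift])@M
        h=cv2.cvtColor(im,cv2.COLOR_RGB2HSV)[uv[:,1],uv[:,0]].astype(int)
        near=(abs(L[:,0])<.12)&(abs(L[:,1])<.06)
        pale=near&(L[:,2]>.06)&(L[:,2]<.115)&(h[:,0]>10)&(h[:,0]<25)&(h[:,1]>60)&(h[:,2]>130)&(abs(L[:,0]+.03)<.04)
        Q=L[pale];print(n,'cone n',len(Q),'min',np.percentile(Q,2,0).round(4),'max',np.percentile(Q,98,0).round(4))
        br=near&(L[:,2]>-.01)&(L[:,2]<.06)&((h[:,0]<12)|(h[:,2]<50))
        Q=L[br];print('  body n',len(Q),np.percentile(Q,1,0).round(4),np.percentile(Q,99,0).round(4))
        if abs(lift)<.02: continue
        Lr=(P-np.array(rest))@M; o=(h[:,0]>13)&(h[:,0]<20)&(h[:,1]>190)&(h[:,2]>150)&(abs(Lr[:,0])<.07)&(abs(Lr[:,1])<.03)
        Q=Lr[o];print('  rest',len(Q),Q.min(0).round(4),Q.max(0).round(4),np.median(Q[:,2]))
if __name__=='__main__': chk(sys.argv[1],float(sys.argv[2]))
E
python3 chk.py 4 .1
```

```text
scene cone n 321 min [-0.059  -0.0145  0.0623] max [-0.0177  0.014   0.1072]
  body n 924 [-0.0903 -0.0204  0.002 ] [0.0591 0.0306 0.0581]
  rest 271 [-0.0658 -0.0095 -0.006 ] [0.0539 0.0276 0.1014] -0.0010845338618794996
side cone n 203 min [-0.0592 -0.0186  0.0634] max [-0.0363  0.0191  0.1101]
  body n 771 [-0.0892 -0.0338  0.0041] [0.0693 0.016  0.0597]
  rest 87 [-0.0485 -0.011  -0.0032] [0.058  0.0091 0.0065] 0.0015903500674714418
```

Run:
```python
from tgt import *
for l in(.012,.0):
    p,R=target(lift=l);delta(p,R)
```

```text
t 8.08 pos [ 0.5474 -0.1047  0.4592] shift [0.13  0.006 0.882] turn [ 0.001 -0.002 -0.003] len mm 89.20212618288109 deg 0.3444152522762886
t 8.08 pos [ 0.5474 -0.1047  0.4592] shift [0.151 0.006 1.001] turn [ 0.001 -0.002 -0.003] len mm 101.19823517730259 deg 0.3444152522762886
```

Emit:
move_arm:
  increments:
    - [[0,0.03,0,0.2,0,0,0],[0,0.06,0,0.4,0,0,0],[0,0.09,0.01,0.6,0,0,0],[0,0.12,0.01,0.75,0,0,0],[0,0.13,0.01,0.84,0,0,0],[0,0.13,0.01,0.87,0,0,0],[0,0.13,0.01,0.87,0,0,0],[0,0.13,0.01,0.87,0,0,0]]

```text
time: 8.75
tool_pos: [0.5487, -0.1077, 0.373]
ee_rot: [3.135, 0.173, 1.388]
wrist_force: [-0.3, -0.9, -3.0]
width: 0.03
```

Run:
```python
from tgt import *
p,R=target(lift=0);delta(p,R)
for n in('scene','side'): snap(n,n+'5')
a,b=[cv2.imread('pics/%s5.png'%n) for n in('scene','side')]
cv2.imwrite('pics/z5.png',np.hstack([cv2.resize(a[90:220,180:310],(400,400)),cv2.resize(b[110:240,250:380],(400,400))]))
import chk; chk.chk('5',.013)
o=robot.get_obs();print(o['wrist_force'],o['wrist_torque'])
```

```text
t 8.75 pos [ 0.5487 -0.1077  0.373 ] shift [ 0.03  -0.01   0.147] turn [ 0.003 -0.001 -0.003] len mm 15.027112011767569 deg 0.44548949323764436
scene cone n 309 min [-0.0566 -0.0096  0.062 ] max [-0.0134  0.0171  0.1085]
  body n 802 [-0.0867 -0.0151  0.0044] [0.0706 0.0325 0.0593]
side cone n 183 min [-0.0559 -0.0164  0.0648] max [-0.0334  0.0133  0.1118]
  body n 689 [-0.0856 -0.0318  0.0057] [0.0715 0.0156 0.0596]
[ 0.36257144  0.36007745 -2.10093036] [ 0.20253315 -0.04936337 -0.02171773]
```

View pics/z5.png

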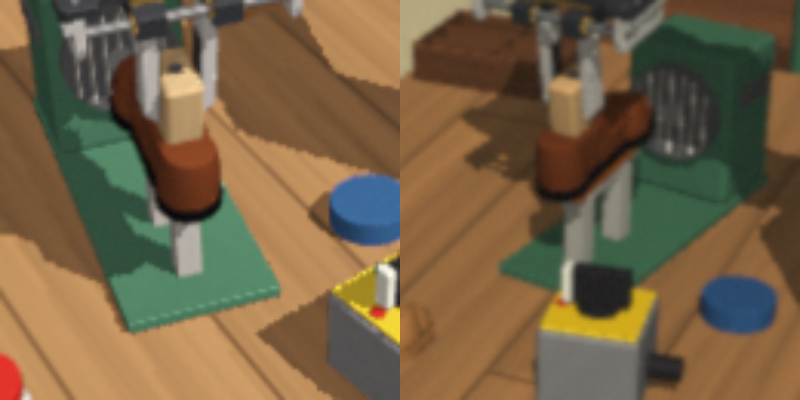

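Emit:
move_arm:
  increments:
    - [[0,0.01,-0.01,0.03,0,0,0],[0,0.02,-0.01,0.06,0,0,0],[0,0.03,-0.01,0.08,0,0,0],[0,0.03,-0.01,0.09,0,0,0],[0,0.03,-0.01,0.1,0,0,0],[0,0.03,-0.01,0.1,0,0,0],[0,0.03,-0.01,0.1,0,0,0],[0,0.03,-0.01,0.1,0,0,0]]

```text
time: 9.52
tool_pos: [0.5479, -0.1067, 0.3615]
ee_rot: [3.137, 0.173, 1.388]
wrist_force: [0.2, -0.2, -3.0]
width: 0.0297
```

Run:
```python
from tgt import *
p,R=target(lift=0);delta(p,R)
o=robot.get_obs();print(o['wrist_force'],o['wrist_torque'])
```

```text
t 9.52 pos [ 0.5479 -0.1067  0.3615] shift [0.002 0.001 0.035] turn [ 0.002 -0.001 -0.004] len mm 3.5271504409090784 deg 0.4028512969817686
[ 0.15955387 -0.20544461 -3.04780176] [ 0.2560293  -0.09545458 -0.00753201]
```

Emit:
move_arm:
  increments:
    - [[0,0,0,0.01,0,0,0],[0,0.005,0,0.02,0,0,0],[0,0.005,0,0.025,0,0,0],[0,0.005,0,0.025,0,0,0]]

```text
time: 9.85
tool_pos: [0.5478, -0.1066, 0.3586]
ee_rot: [3.138, 0.173, 1.388]
wrist_force: [0.6, 0.3, -3.2]
width: 0.0295
```

Emit:
move_arm:
  increments:
    - [[0,0,0,0.005,0,0,0],[0,0,0,0.01,0,0,0],[0,0,0,0.01,0,0,0],[0,0,0,0.01,0,0,0]]

```text
time: 10.18
tool_pos: [0.5479, -0.1067, 0.3583]
ee_rot: [3.137, 0.173, 1.388]
wrist_force: [-0.5, 1.3, -1.4]
width: 0.0293
```

Emit:
move_arm:
  increments:
    - [[0,0,0,0.005,0,0,0],[0,0,0,0.01,0,0,0],[0,0,0,0.01,0,0,0],[0,0,0,0.01,0,0,0]]

```text
time: 10.52
tool_pos: [0.5478, -0.1066, 0.3581]
ee_rot: [3.136, 0.173, 1.388]
wrist_force: [-1.3, 4.0, 3.4]
width: 0.0297
```

Run:
```python
from tgt import *
p,R=target(lift=0);delta(p,R)
o=robot.get_obs();print(o['wrist_force'],o['wrist_torque'])
```

```text
t 10.52 pos [ 0.5478 -0.1066  0.3581] shift [-0.004  0.002  0.001] turn [ 0.003 -0.002 -0.004] len mm 0.48809650445779623 deg 0.44476682361361486
[-1.34848112  3.98747265  3.41707801] [ 0.34764732  0.44990818 -0.25240415]
```

Contact made at the predicted height (~6 N). Release.

Emit:
move_arm:
  increments:
    - [[0.36,0,0,0,0,0,0],[0.4,0,0,0,0,0,0],[0.5,0,0,0,0,0,0],[0.6,0,0,0,0,0,0],[0.7,0,0,0,0,0,0],[0.7,0,0,0,0,0,0],[0.7,0,0,0,0,0,0],[0.7,0,0,0,0,0,0]]

```text
time: 11.18
tool_pos: [0.5478, -0.107, 0.3568]
ee_rot: [3.137, 0.173, 1.388]
wrist_force: [0.3, -0.0, -0.8]
width: 0.0658
```

Run:
```python
from tgt import *
p,R=target(lift=0);delta(p,R)
for n in('scene','side','wrist'): snap(n,n+'6')
a,b=[cv2.imread('pics/%s6.png'%n) for n in('scene','side')]
cv2.imwrite('pics/z6.png',np.hstack([cv2.resize(a[90:220,180:310],(400,400)),cv2.resize(b[110:240,250:380],(400,400))]))
import chk; chk.chk('6',0)
o=robot.get_obs();print(o['wrist_force'],o['wrist_torque'])
```

```text
t 11.18 pos [ 0.5478 -0.107   0.3568] shift [-0.003  0.001 -0.011] turn [ 0.002 -0.001 -0.004] len mm 1.1747545613939063 deg 0.3978758136139511
scene cone n 328 min [-0.0583 -0.0107  0.0616] max [-0.012   0.0164  0.1067]
  body n 696 [-0.0881 -0.0168  0.0018] [0.0685 0.0313 0.0581]
side cone n 205 min [-0.0572 -0.0168  0.0633] max [-0.0288  0.0095  0.1097]
  body n 669 [-0.0879 -0.0334  0.0022] [0.0719 0.0153 0.0589]
[-0.1593387  -1.01805569  0.55084662] [ 0.07557485 -0.05451763  0.01106835]
```

View pics/z6.png

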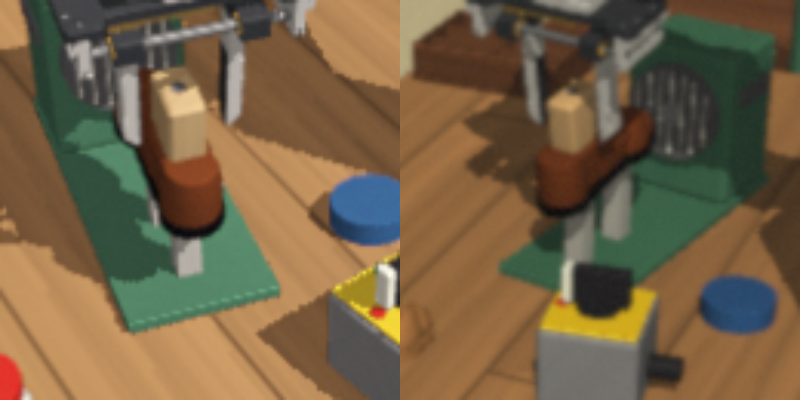

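View pics/wrist6.png

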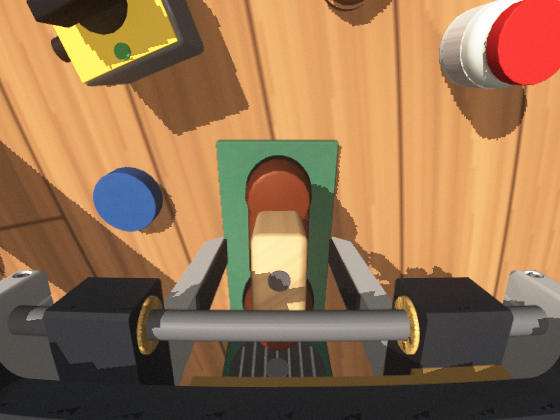

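The shoe stands on the rest, centred over the green base (wrist view, cone (279,260) clear of both pads). Withdraw along the tool axis.

Emit:
move_arm:
  increments:
    - [[0.7,0,0,-0.08,0,0,0],[0.7,0,0,-0.2,0,0,0],[0.7,0,0,-0.4,0,0,0],[0.7,0,0,-0.6,0,0,0],[0.7,0,0,-0.8,0,0,0],[0.7,0,0,-1,0,0,0],[0.7,0,0,-1,0,0,0]]

```text
time: 11.92
tool_pos: [0.5506, -0.0894, 0.4621]
ee_rot: [3.126, 0.173, 1.387]
wrist_force: [0.5, 0.2, 0.6]
width: 0.0657
```

Run:
```python
from tgt import *
for n in('scene','side','wrist'): snap(n,n+'7')
import chk; chk.chk('7',0,('scene','side','wrist'))
im,d,p=load('wrist7'); P,uv=cloud(d,p); h=cv2.cvtColor(im,cv2.COLOR_RGB2HSV)[uv[:,1],uv[:,0]].astype(int)
s=(h[:,0]>22)&(h[:,0]<34)&(h[:,1]>180)&(abs(P[:,2]-.08)<.012); print('yellow',s.sum(),cv2.minAreaRect(P[s,:2].astype(np.float32)))
# handle grip target: yaw options
for y in (np.radians(97.7),np.radians(97.7)-np.pi): delta([.447,.035,.40],down(y))
o=robot.get_obs();print(o['joint_positions'],o['ee_rot'])
```

```text
scene cone n 338 min [-0.0586 -0.0105  0.063 ] max [-0.0104  0.0167  0.1067]
  body n 852 [-0.0878 -0.0163  0.001 ] [0.0709 0.0309 0.0584]
side cone n 278 min [-0.0577 -0.0172  0.0621] max [-0.0113  0.0107  0.1101]
  body n 738 [-0.0867 -0.0333  0.0016] [0.0702 0.013  0.0593]
wrist cone n 1904 min [-0.0562 -0.0133  0.0667] max [-0.0092  0.0145  0.1067]
  body n 3445 [-0.0857 -0.0271  0.0091] [0.0743 0.0289 0.0576]
yellow 7 ((0.45457181334495544, 0.00809763465076685), (0.06222192570567131, 0.028180859982967377), 1.321203589439392)
t 12.07 pos [ 0.5505 -0.0899  0.4553] shift [ 1.12  -1.246  0.36 ] turn [-0.015  0.11  -0.201] len mm 171.36194134253222 deg 20.66450781384165
t 12.07 pos [ 0.5505 -0.0899  0.4553] shift [ 1.12  -1.246  0.36 ] turn [0.156 0.021 1.792] len mm 171.36194134253222 deg 161.91066011324926
[-0.21677855  0.10165338  1.26014193 -0.17599265  1.76649323 -0.06971491] [3.13725627 0.17285022 1.38789893]
```

View pics/wrist7.png

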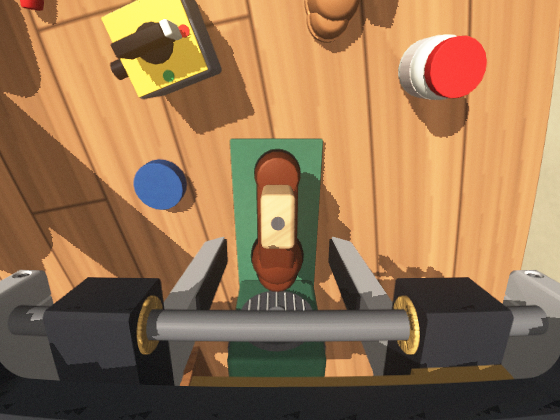

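Wrist view: shoe on rest, cone (278,220), in line with the base plate; isolator (160,40) with white end at the red dot. Measured shoe offset ≈ −3 mm along, <1 mm across. Now to the isolator, tool yaw ≈ −172° (turns to 98°).

```bash
python3 -c "
from tgt import *
delta([.5,-.02,.44],down(1.9))"
```

```text
t 12.07 pos [ 0.5505 -0.0899  0.4553] shift [ 0.613 -0.624  0.046] turn [-0.025  0.108 -0.325] len mm 87.56678436022646 deg 30.913348089661675
```

Emit:
move_arm:
  increments:
    - [[1,0.15,-0.15,-0.1,0,0.02,0],[1,0.3,-0.3,-0.1,-0.01,0.05,-0.06],[1,0.45,-0.45,0,-0.01,0.08,-0.13],[1,0.61,-0.62,0.04,-0.025,0.108,-0.2],[1,0.61,-0.62,0.04,-0.025,0.108,-0.27],[1,0.61,-0.62,0.04,-0.025,0.108,-0.325],[1,0.61,-0.62,0.04,-0.025,0.108,-0.325]]

```text
time: 12.65
tool_pos: [0.4999, -0.0202, 0.4387]
ee_rot: [-3.137, -0.002, 1.901]
wrist_force: [0.6, 0.8, 0.2]
width: 0.0939
```

```bash
python3 -c "
from tgt import *
delta([.45,.035,.40],down(np.radians(187.7)))"
```

```text
t 12.65 pos [ 0.4999 -0.0202  0.4387] shift [ 0.684 -0.291  0.389] turn [-0.002 -0.003 -0.875] len mm 83.87930007850687 deg 78.76463739014844
```

Emit:
move_arm:
  increments:
    - [[1,0.2,-0.1,0.1,0,0,-0.07],[1,0.4,-0.2,0.2,0,0,-0.14],[1,0.68,-0.29,0.3,0,0,-0.21],[1,0.68,-0.29,0.39,0,0,-0.28],[1,0.68,-0.29,0.39,0,0,-0.35],[1,0.68,-0.29,0.39,0,0,-0.42],[1,0.68,-0.29,0.39,0,0,-0.49],[1,0.68,-0.29,0.39,0,0,-0.56]]

```text
time: 13.32
tool_pos: [0.4509, 0.0345, 0.4004]
ee_rot: [-3.14, -0.003, 2.782]
wrist_force: [0.1, 0.6, 0.1]
width: 0.0935
```

Emit:
move_arm:
  increments:
    - [[1,0,0,0,0,0,-0.07],[1,0,0,0,0,0,-0.14],[1,0,0,0,0,0,-0.21],[1,0,0,0,0,0,-0.28],[1,0,0,0,0,0,-0.31],[1,0,0,0,0,0,-0.31],[1,0,0,0,0,0,-0.31]]

```text
time: 13.9
tool_pos: [0.4509, 0.0345, 0.4008]
ee_rot: [-3.141, -0.003, -3.02]
wrist_force: [-0.7, 0.5, 0.9]
width: 0.094
```

```bash
cat > iso.py <<'E'
from tgt import *
import sys
im,d,p=snap('wrist',sys.argv[1]); P,uv=cloud(d,p); hh=cv2.cvtColor(im,cv2.COLOR_RGB2HSV); h=hh[uv[:,1],uv[:,0]].astype(int)
nr=np.linalg.norm(P[:,:2]-[.447,.035],axis=1)<.075
s=nr&(h[:,0]>22)&(h[:,0]<34)&(h[:,1]>180)&(abs(P[:,2]-.08)<.015); print('yellow',s.sum(),cv2.minAreaRect(P[s,:2].astype(np.float32)),np.median(P[s,2]))
s=nr&(P[:,2]>.112)&(P[:,2]<.127); print('handle top',s.sum(),cv2.minAreaRect(P[s,:2].astype(np.float32)),P[s].mean(0),uv[s].min(0),uv[s].max(0))
o=robot.get_obs();print(o['tool_pos'],o['ee_rot'],o['wrist_force'])
E
python3 iso.py w8
```

```text
yellow 11 ((0.458404004573822, 0.0023390157148241997), (0.053942110389471054, 0.013178656809031963), 8.09465503692627) 0.07985594917533029
handle top 970 ((0.4476422965526581, 0.03435268625617027), (0.05943065881729126, 0.013991712592542171), 8.558647155761719) [0.44619211 0.03414854 0.11952923] [269 180] [285 243]
[0.450938   0.03451127 0.40100916] [-3.14140602e+00 -2.19464674e-03 -3.01946788e+00] [-0.67667606  0.14899824 -0.18350736]
```

View pics/w8.png

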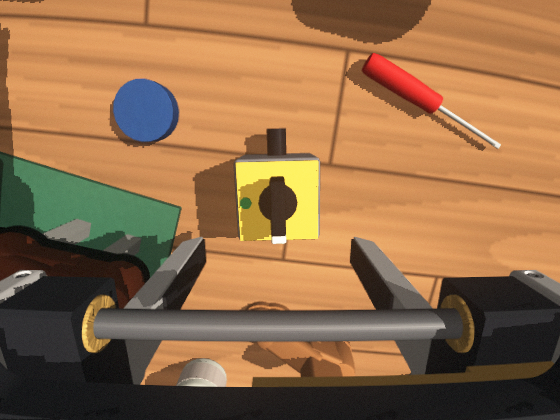

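Wrist view: handle from (277,180) to white end (279,243), still at the red dot. Descend onto it.

```bash
python3 -c "
from tgt import *
delta([.446,.0345,.291],down(np.radians(188.2)))"
```

```text
t 13.95 pos [0.4509 0.0345 0.401 ] shift [0.047 0.006 1.1  ] turn [-0.    -0.001 -0.013] len mm 110.11992992971254 deg 1.2093563920018444
```

Emit:
move_arm:
  increments:
    - [[1,0.05,0,0.25,0,0,-0.013],[1,0.05,0,0.5,0,0,-0.013],[1,0.05,0,0.7,0,0,-0.013],[1,0.05,0,0.7,0,0,-0.013],[1,0.05,0,0.7,0,0,-0.013]]

```text
time: 14.37
tool_pos: [0.4456, 0.034, 0.3308]
ee_rot: [3.141, -0.004, -2.998]
wrist_force: [0.1, 0.7, 0.4]
width: 0.094
```

```bash
python3 iso.py w9; python3 -c "
from tgt import *
delta([.446,.0345,.291],down(np.radians(188.2)))"
```

```text
yellow 14 ((0.4501076340675354, -0.004659660626202822), (0.009616034105420113, 0.04088831692934036), 82.30181121826172) 0.07991105331999579
handle top 1679 ((0.4474574625492096, 0.03433409705758095), (0.05930079147219658, 0.013992774300277233), 8.78564167022705) [0.44545576 0.03415804 0.11956964] [267 203] [287 285]
[0.44609455 0.03393069 0.33230868] [-3.14116150e+00 -6.73307894e-04 -2.99727569e+00] [ 0.32554387 -0.36701883  0.56106897]
t 14.42 pos [0.4461 0.0339 0.3323] shift [-0.     0.006  0.413] turn [-0.    -0.     0.001] len mm 41.31270619692236 deg 0.08262339014061548
```

View pics/w9.png

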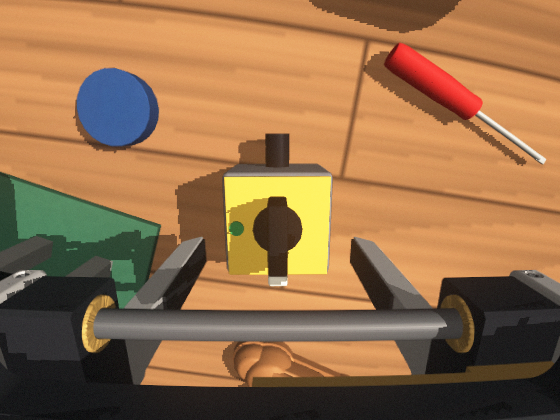

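Emit:
move_arm:
  increments:
    - [[1,0,0,0.2,0,0,0],[1,0,0,0.35,0,0,0],[1,0,0,0.41,0,0,0],[1,0,0,0.41,0,0,0],[0.5,0,0,0.41,0,0,0],[0.3,0,0,0.41,0,0,0],[0,0,0,0.41,0,0,0],[0,0,0,0.41,0,0,0]]

```text
time: 15.08
tool_pos: [0.4462, 0.034, 0.2919]
ee_rot: [-3.141, 0.001, -2.996]
wrist_force: [-0.4, -0.3, 0.4]
width: 0.0705
```

Emit:
move_arm:
  increments:
    - [[0,0,0,0,0,0,0],[0,0,0,0,0,0,0],[0,0,0,0,0,0,0],[0,0,0,0,0,0,0],[0,0,0,0,0,0,0],[0,0,0,0,0,0,0],[0,0,0,0,0,0,0],[0,0,0,0,0,0,0]]

```text
time: 15.75
tool_pos: [0.4459, 0.034, 0.2907]
ee_rot: [-3.141, -0.001, -2.996]
wrist_force: [1.1, -0.6, 0.7]
width: 0.0172
```

Run:
```python
from tgt import *
o=robot.get_obs();print(o['time'],o['tool_pos'],o['ee_rot'],o['wrist_force'],o['wrist_torque'],o['width'],o['joint_positions'])
```

```text
15.75 [0.44588068 0.03395903 0.2907076 ] [-3.14123546e+00 -1.03418781e-03 -2.99636451e+00] [ 1.08588491 -0.59439868  0.66918279] [ 0.02402946 -0.12826841  0.01598756] 0.017234454698797842 [-5.07103541e-02 -9.17888158e-02  1.77796070e+00 -5.55337758e-04
  1.45636565e+00 -1.76667134e+00]
```

Emit:
move_arm:
  increments:
    - [[0,0,0,0,0,0,0],[0,0,0,0,0,0,0],[0,0,0,0,0,0,0],[0,0,0,0,0,0,0]]

```text
time: 16.08
tool_pos: [0.4459, 0.0339, 0.2907]
ee_rot: [-3.141, -0.001, -2.996]
wrist_force: [-0.4, -0.9, 0.0]
width: 0.0136
```

Emit:
move_arm:
  increments:
    - [[0,0,0,0,0,0,0.04],[0,0,0,0,0,0,0.08],[0,0,0,0,0,0,0.12],[0,0,0,0,0,0,0.16],[0,0,0,0,0,0,0.2],[0,0,0,0,0,0,0.2]]

```text
time: 16.58
tool_pos: [0.4459, 0.0339, 0.2907]
ee_rot: [-3.141, -0.001, 2.972]
wrist_force: [0.5, -1.1, -0.1]
width: 0.0139
```

Emit:
move_arm:
  increments:
    - [[0,0,0,0,0,0,0.06],[0,0,0,0,0,0,0.12],[0,0,0,0,0,0,0.18],[0,0,0,0,0,0,0.24],[0,0,0,0,0,0,0.3],[0,0,0,0,0,0,0.36],[0,0,0,0,0,0,0.4],[0,0,0,0,0,0,0.4]]

```text
time: 17.25
tool_pos: [0.446, 0.034, 0.2907]
ee_rot: [-3.141, -0.0, 2.345]
wrist_force: [1.1, -0.3, -0.5]
width: 0.0138
```

Emit:
move_arm:
  increments:
    - [[0,0,0,0,0,0,0.06],[0,0,0,0,0,0,0.12],[0,0,0,0,0,0,0.18],[0,0,0,0,0,0,0.24],[0,0,0,0,0,0,0.3],[0,0,0,0,0,0,0.36],[0,0,0,0,0,0,0.4],[0,0,0,0,0,0,0.4]]

```text
time: 17.92
tool_pos: [0.4461, 0.0341, 0.2908]
ee_rot: [-3.142, 0.0, 1.718]
wrist_force: [0.9, 1.0, -1.9]
width: 0.014
```

Run:
```python
from tgt import *
o=robot.get_obs();print(o['time'],o['tool_pos'],o['ee_rot'],o['wrist_force'],o['wrist_torque'],o['width'])
```

```text
17.9167 [0.44606283 0.03411378 0.29075931] [-3.14151204e+00  6.76236417e-05  1.71792719e+00] [ 0.93597371  0.95981705 -1.86779247] [-0.08575175 -0.2945915  -0.02330122] 0.013986573290917001
```

Emit:
move_arm:
  increments:
    - [[0.3,0,0,0,0,0,0.01],[0.5,0,0,0,0,0,0.01],[0.6,0,0,0,0,0,0.01],[0.6,0,0,0,0,0,0.01],[0.6,0,0,0,0,0,0.01],[0.6,0,0,-0.2,0,0,0.01],[0.6,0,0,-0.4,0,0,0.01],[0.6,0,0,-0.6,0,0,0.01]]

```text
time: 18.58
tool_pos: [0.4457, 0.034, 0.3511]
ee_rot: [-3.139, 0.0, 1.701]
wrist_force: [0.3, -0.2, 0.8]
width: 0.0561
```

Emit:
move_arm:
  increments:
    - [[0.6,0,0,-0.3,0,0,0],[0.6,0,0,-0.6,0,0,0],[0.6,0,0,-0.9,0,0,0],[0.6,0,0,-0.9,0,0,0],[0.6,0,0,-0.9,0,0,0]]

```text
time: 19.0
tool_pos: [0.4461, 0.034, 0.443]
ee_rot: [3.138, 0.001, 1.701]
wrist_force: [0.1, -0.2, 0.3]
width: 0.0564
```

```bash
python3 - <<'E'
from tgt import *
for n in('scene','side'): snap(n,n+'10')
import chk; chk.chk('10',0)
a,b=[cv2.imread('pics/%s10.png'%n) for n in('scene','side')]
cv2.imwrite('pics/z10.png',np.hstack([cv2.resize(a[60:260,170:370],(400,400)),cv2.resize(b[90:270,240:420],(400,400))]))
E
python3 iso.py w10
```

```text
scene cone n 199 min [-0.0578 -0.0105  0.0671] max [-0.0106  0.0154  0.1065]
  body n 868 [-0.0876 -0.0157  0.0017] [0.0715 0.0316 0.0583]
yellow 0 ((0.0, 0.0), (0.0, 0.0), 0.0) nan
handle top 748 ((0.44622278213500977, 0.03272058069705963), (0.01376414205878973, 0.059284403920173645), 7.916144847869873) [0.44618225 0.03375822 0.11960147] [272 179] [285 234]
[0.44585023 0.03403489 0.43897703] [-3.13753217e+00 -2.09336949e-04  1.70055464e+00] [-0.31825504  0.37638271 -0.20628522]Traceback (most recent call last):
  File "<stdin>", line 3, in <module>
  File "chk.py", line 11, in chk
    Q=L[pale];print(n,'cone n',len(Q),'min',np.percentile(Q,2,0).round(4),'max',np.percentile(Q,98,0).round(4))
                                            ~~~~~~~~~~~~~^^^^^^^
    return _quantile_unchecked(
        a, q, axis, out, overwrite_input, method, keepdims, weights)
    return _ureduce(a,
                    func=_quantile_ureduce_func,
    ...<5 lines>...
                    overwrite_input=overwrite_input,
                    method=method)
    r = func(a, **kwargs)
    result = _quantile(arr,
                       quantiles=q,
    ...<2 lines>...
                       out=out,
                       weights=wgt)
    slices_having_nans = np.isnan(arr[-1, ...])
                                  ~~~^^^^^^^^^
IndexError: index -1 is out of bounds for axis 0 with size 0
  return _methods._mean(a, axis=axis, dtype=dtype,
  ret = ret.dtype.type(ret / rcount)
```

View pics/w10.png

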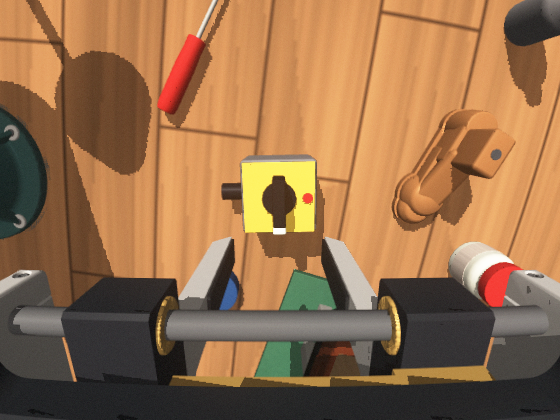

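Wrist view: handle (278,205), white end now at the green-dot side, red dot (308,198) uncovered; measured turn ≈ 90°. One last look at the shoe.

Run:
```python
import cv2,numpy as np
a,b=[cv2.imread('pics/%s10.png'%n) for n in('scene','side')]
cv2.imwrite('pics/z10.png',np.hstack([a[:,:400],b[:,160:560]]))
```

```text
(no output)
```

View pics/z10.png

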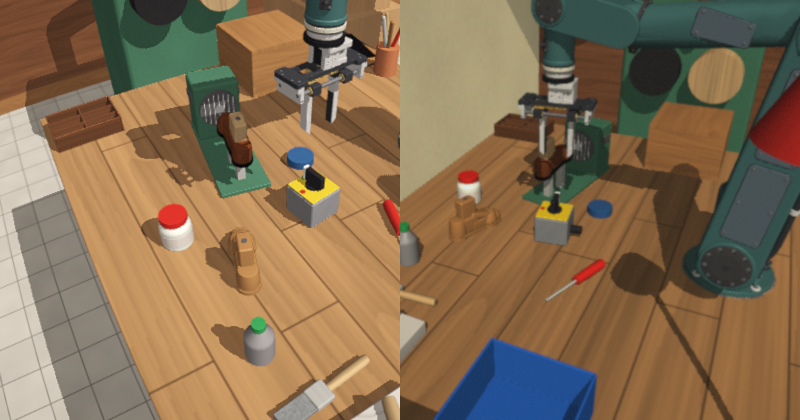

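The scene view shows the shoe on the rest at (237,140), the other things in place and the gripper clear of everything. In the side view the gripper hides the shoe. Handing in.

```bash
python3 -c "
from bench import robot
print(robot.close_job())"
```

```text
the job is handed in; nothing more can be done
None
```

I set the shoe down on the orange rest, toe towards the blower, and let go. I then turned the isolator handle by its bar from off to on, backed the gripper clear and handed the job in at about 19 s.

**Shoe:** Depth checks after release put it about 3 mm along and under 1 mm across from the middle of the rest, flat and in line with it. Just before release the wrist read about 6 N of contact force. The last scene check, after the isolator was switched on, gave the same place.

**Isolator:** The arm turned the handle 1.569 rad. The wrist picture taken afterwards showed a turn of about 90°, with the white end on the green-dot side and the red dot uncovered.

**Other things on the bench:** In the last scene view everything looked in its place and the gripper touched nothing. I judged that by eye and did not measure it.

**Checks that failed or disagreed:**
- The last side-view check of the shoe failed because the gripper hid its cone from that camera, so the final position rests on the scene camera alone.
- The scene and side cameras differed by 2–5 mm. I used their averages, which agreed with the wrist camera to about 1–2 mm for the shoe's cone and the handle.

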